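# Check the latching stop button of the saleroom's appliance test unit

### The arm

A 6-joint arm with a two-finger parallel gripper is mounted at the origin on the work surface. World frame = base frame: x ahead of the robot, y to its left, z up, the work surface at z = 0. Lengths are in mm, angles in rad, forces in N, time in s.
With the tool pointing down it reaches from about 350 to 725 mm from the base axis. Payload 6 kg.
Tool frame: the origin (TCP) lies at the very end of the fingers, on their centre line; the grasp point (between the pads) lies 19 mm behind it; z points along the fingers, y is the line along which they close (so a half turn about z gives the same grasp; the last joint's range is limited). The gripper opens to 85 mm and grips with 20 to 120 N. Pads are 22 mm wide; open, the fingers measure 114 mm over their backs; the gripper's body (76 mm by 85 mm) begins 54 mm behind the grasp point. The pads swing forward as they close: fully open they stand 13 mm farther back than shut.
Start: joints at [-0.781, 0.04, 0.085, 0, -1.615, -0.334], TCP at [264.113, -538.719, 231.261] pointing down, gripper open.
Joint ranges: [-2.56, 2.56], [-1.29, 2.01], [-1.08, 1.49], [-3.29, 1.98], [-2.81, -0.18], [-2.99, 2.99]. Speed limits (rad/s): [2.57, 2.57, 3.01, 3.14, 3.14, 3.14].

### API

Orientations are given as [roll, pitch, yaw] about the fixed x, y, z axes, in that order (R = Rz(yaw) Ry(pitch) Rx(roll)).
In Python, from rig import robot gives the robot as it stands.
- The arm moves only by the tool step_arm, never from a script. Its argument "increments" is one flat list of numbers, 6 for each row, row after row: the shift along the tool's x, y, z in units of 0.02 m (1.0 is 0.02 m), then the turn, a rotation vector about the tool's x, y, z in units of 5 degrees (1.0 is 5 degrees). In form: [dx, dy, dz, wx, wy, wz, dx, dy, dz, wx, wy, wz, ...]. A call has 1 to 20 rows; each row shifts and turns the commanded pose from where the row before left it, along the tool's axes as they then stand; what a row does not reach is not made up. A row lasts 1/12 s, in which the tool goes at most 41.7 mm and 7.16 degrees, less where a joint would pass 70% of its speed; a pose out of reach is approached as far as the arm can. A call with a number of a shift or a turn outside -1 to 1 is refused whole. A call with a gripper value outside its range is refused whole. "fingers" is the opening, from 0 (shut) to 1 (fully open), set as the call begins (left out, the last holds). The fingers move at their own pace and stop on an object; "force" is the grip in N (left out, the last holds). Time passes only in rows, so rows that do not move let the fingers close. It gives the time, the measured TCP pose, the force, the opening and the grip force at its end, in the units of the state.
- robot.state(): the state, without advancing time (a new reading comes with each control period).
- robot.camera(name): name is "scene" or "side" or "wrist"; returns (picture, depth): 420x560x3 uint8, red, green, blue; 420x560 float32, mm along the optical axis (not along the pixel's ray), 0 where there is no reading.
- robot.camera_params(name): a dict with "fx", "fy", "cx", "cy" (pixels), "xyz" and "rotation" of the camera in the world. Camera axes: x right, y down, z forward; pixel columns grow to the right and rows downward; lengths in mm; the calibration is good to about 2 mm. A picture is of the moment at which its call begins: read the wrist's pose just before it. camera_params takes no time and is no camera call; for the wrist camera it gives the pose at the moment of the call.
- robot.hand_in(): hands the job in; it is judged then, once.
Trained networks look in the newest picture that a camera, given by its name, has taken for a name from the list of things; names that differ only in an ending like _2 or _b are one class to them, and where a whole thing is asked for, a point or a joint stands for the part that bears it (a point fixed in the world has none). Each returns a list of dicts, best first, with "p" (0 to 1); they miss things now and then, are a little off and sometimes report something else, mostly with a low value. They report only what shows in the picture. A call takes as long as a camera call.
- robot.search_frame(name, camera): "rect" ([left, top, right, bottom] in pixels, round what is visible of it).
The state is a dict: "time": time; "joints": joint angles; "qvel": joint speeds; "effort": joint torques, N m; "eef_pos": TCP position; "ee_rot": TCP orientation; "ft_force": force on the tool from outside, world axes, zero at the start; "torque": the same for the moment, N m; "opening": finger opening in mm; "grasp_force": force on a finger pad.
Only numpy, scipy, OpenCV 4.12 (cv2) and the standard library are available. Lean on these libraries where they do the work, as an engineer would, in place of code of your own. Each camera call takes 0.05 s, during which the arm holds its last target. There are 200 camera calls.

### The job

Before today's electrical lots are tested, check the emergency stop of the test unit: press the middle of its big mushroom button right in with a fingertip until it latches, and take the hand off for a moment so that it is seen to stay in by itself. Then reset it: push one of the lobes of its head round clockwise with a fingertip, without gripping the head, until the latch lets go, and leave the button sprung right out and turned back to rest. Do not press the start button beside it, and leave the things lying about where they are.

Things in the scene. Friction and masses are not known exactly. Their poses are not given: they have to be found in the camera images.
- stop_press (a joint): how far the mushroom stop button is pushed in along its upright axis, in m: 0 = out, about 0.0105 = latched in (stays there by itself), 0.013 = hard stop. Its spring pushes back with 4 N at first; about 10 N push it past the latch, which snaps in at 10.5 to 11 mm; let go earlier and it comes back out
- stop_turn (a joint): how far the head of the mushroom stop button is turned about its upright axis, in rad, clockwise from above: 0 = rest, 0.8 = end of its turn. A spring brings it back to 0 when let go. Turning takes up to about 0.2 N m. With the button latched in, turning past about 0.65 rad frees the latch and the button springs out
- stop_top (a point): centre of the top of the mushroom stop button, on its axis; moves with it; 43 mm above the test unit's top when out, 32.5 mm when latched. The head: four equal round lobes around a low dome, 64 mm across opposite lobes, and between neighbours the rim dips to 23 mm from the axis; the dome, 20 mm across on top, stands 7 mm above the lobes. Below the head: its stem and a nut 42 mm across, 6 mm high
- stop_head: the whole head of the mushroom stop button, dome and lobes; origin at the centre of its underside, on its axis, 20 mm above the test unit's top when out (the head is 23 mm high); z up; x and y lie midway between lobes, and turn with the head
- stop_lobe0: one of the four lobes of the mushroom head (0 to 3 counter-clockwise from above, 90 degrees apart): upright and round, 13 mm radius, 16 mm high, its centre 19 mm from the button's axis. Origin: centre of its underside, 20 mm above the unit's top when the button is out and 9.5 mm when it is latched; its x axis points outwards from the button's axis, z up
- stop_lobe1: one of the four lobes of the mushroom head (0 to 3 counter-clockwise from above, 90 degrees apart): upright and round, 13 mm radius, 16 mm high, its centre 19 mm from the button's axis. Origin: centre of its underside, 20 mm above the unit's top when the button is out and 9.5 mm when it is latched; its x axis points outwards from the button's axis, z up
- stop_lobe2: one of the four lobes of the mushroom head (0 to 3 counter-clockwise from above, 90 degrees apart): upright and round, 13 mm radius, 16 mm high, its centre 19 mm from the button's axis. Origin: centre of its underside, 20 mm above the unit's top when the button is out and 9.5 mm when it is latched; its x axis points outwards from the button's axis, z up
- stop_lobe3: one of the four lobes of the mushroom head (0 to 3 counter-clockwise from above, 90 degrees apart): upright and round, 13 mm radius, 16 mm high, its centre 19 mm from the button's axis. Origin: centre of its underside, 20 mm above the unit's top when the button is out and 9.5 mm when it is latched; its x axis points outwards from the button's axis, z up
- start (a joint): how far the start button is pushed in, in m: 0 = out, 0.005 = fully in (8 N)
- start_top (a point): centre of the top of the start button, a small flat button 23 mm across in a guard ring on the same unit, about 110 mm from the stop button's axis and 11 mm above the unit's top
- console: the appliance test unit, a steel case 200 mm (x) by 340 mm (y) by 80 mm high, fixed to the table; origin at the centre of its underside. On its flat top: the mushroom stop button near its +y end (20 mm towards -x and 95 mm towards +y from the centre), the start button, an amber pilot lamp, a twin socket outlet 8 mm high, and two loose things
- bulb_a_mid (a point): bystander, to be left where it is: clear candle light bulb lying on the table, 107 mm long, 35 mm thick; this point is at its centre
- bulb_b_mid (a point): bystander, to be left where it is: white candle light bulb lying on the table, 107 mm long, 35 mm thick; this point is at its centre
- label_roll_mid (a point): bystander, to be left where it is: roll of paper lot labels lying flat on the test unit, 60 mm across, 26 mm high; this point is at its centre
- fuse_tin_mid (a point): bystander, to be left where it is: flat tin of spare fuses lying on the test unit, 45 x 70 x 20 mm; this point is at its centre
- screwdriver_grip (a point): bystander, to be left where it is: screwdriver lying on the table, 190 mm long, handle 26 mm thick (this point is in its handle)
- mug_mid (a point): bystander, to be left where it is: mug standing on the table, 80 mm across, 95 mm high; this point is at its centre
- adaptor_mid (a point): bystander, to be left where it is: plug-in socket adaptor on the table, 55 x 55 x 34 mm, its three pins standing up 18 mm above it; this point is at its centre
- bulb_carton_mid (a point): bystander, to be left where it is: bulb carton standing on the table, 46 x 46 x 105 mm; this point is at its centre

How it is judged:
By the outcome, as a careful person would: the job done as asked, in the order asked, and still so for the second after the job is handed in, with the robot touching nothing.
It also fails if it takes over 48 s, if anything falls off the work surface, if the arm or the gripper's body presses on something with over 40 N, if the wrist force passes 120 N, or if a joint passes its speed limit or range.

## Working session

There is one attempt and no reset: what is moved stays moved. The work goes in short steps, Python scripts to look and compute and a tool call to move; the robot and the scene stay as the last step left them, time stands still between calls to the robot, and variables do not carry over. Pictures are saved under pics/ and viewed, at most 10 in all, crops included, and the job is handed in when it is done.

Besides the shell and the picture viewer there is one more tool, called after "Emit:" as name(argument=value, ...) on one line, values as JSON. step_arm: Moves the arm, as the interface text tells. Shifts and turns lie within -1 to 1; 1 stands for 0.02 m of shift or 5 degrees of turn. Its arguments: {"type":"object","properties":{"increments":{"type":"array","items":{"type":"number"}},"fingers":{"type":"number"},"force":{"type":"number"}},"required":["increments"]}

```bash
mkdir -p pics
cat > h.py <<'E'
from rig import robot
import numpy as np, cv2
def P(cam,u,v,d,p=None):
    p=p or robot.camera_params(cam)
    c=np.array([(u-p['cx'])/p['fx']*d,(v-p['cy'])/p['fy']*d,d])
    return np.array(p['rotation'])@c+np.array(p['xyz'])
def cloud(cam,d,p):
    v,u=np.mgrid[0:d.shape[0],0:d.shape[1]]
    c=np.stack([(u-p['cx'])/p['fx']*d,(v-p['cy'])/p['fy']*d,d],-1)
    return c@np.array(p['rotation']).T+np.array(p['xyz'])
E
python3 - <<'E'
from h import *
print(robot.state())
for c in ['scene','side']:
    im,d=robot.camera(c); p=robot.camera_params(c)
    print(c,p)
    W=cloud(c,d,p); np.savez(f'{c}.npz',im=im,d=d,W=W)
    cv2.imwrite(f'pics/{c}.png',im[:,:,::-1])
    for n in ['stop_head','start_top','console']:
        for r in robot.search_frame(n,c)[:2]:
            l,t,R,b=r['rect'];u,v=int((l+R)/2),int((t+b)/2)
            print(n,r,W[v,u].round(1))
E
```

```text
{'time': 0.0, 'joints': array([-7.81265985e-01,  4.08084014e-02,  8.38133897e-02, -4.67224215e-04,
       -1.61551645e+00, -3.33706137e-01]), 'qvel': array([-0.00043014,  0.00078363,  0.00120721, -0.00047356, -0.00092344,
        0.00029268]), 'effort': array([ 4.36260052e-04, -3.68202817e+01,  3.47421455e+01,  6.93250313e+00,
       -5.30967372e-03, -4.19256276e-05]), 'eef_pos': array([ 264.0516713 , -538.4021548 ,  230.28152956]), 'ee_rot': array([ 3.13981924e+00, -1.20744542e-04, -2.68574785e+00]), 'ft_force': array([ 0.08414734, -0.97176414, -0.0370199 ]), 'torque': array([0.00568042, 0.01151823, 0.00781696]), 'grasp_force': 0.0, 'opening': 85.53396348677023}
scene {'fx': 511.26274801918174, 'fy': 511.26274801918174, 'cx': 287.13310164447057, 'cy': 205.62731088868705, 'xyz': array([1149.28223784, -375.14291565,  940.89886163]), 'rotation': array([-2.45992032e+00,  1.13371917e-04,  9.89618031e-01])}Traceback (most recent call last):
  File "<stdin>", line 6, in <module>
  File "h.py", line 10, in cloud
    return c@np.array(p['rotation']).T+np.array(p['xyz'])
           ~~~~~~~~~~~~~~~~~~~~~~~~~~~^~~~~~~~~~~~~~~~~~~
ValueError: operands could not be broadcast together with shapes (420,560) (3,)
```

Rotation is given as roll-pitch-yaw; I convert it.

```bash
sed -i "s/np.array(p\['rotation'\])/RM(p['rotation'])/; s/^import numpy.*/&\nfrom scipy.spatial.transform import Rotation\ndef RM(r): return Rotation.from_euler('xyz',r).as_matrix()/" h.py
python3 - <<'E'
from h import *
for c in ['scene','side']:
    im,d=robot.camera(c); p=robot.camera_params(c)
    W=cloud(c,d,p); np.savez(f'{c}.npz',im=im,d=d,W=W)
    cv2.imwrite(f'pics/{c}.png',im[:,:,::-1])
    for n in ['stop_head','start_top','console']:
        for r in robot.search_frame(n,c)[:2]:
            l,t,R,b=r['rect'];u,v=int((l+R)/2),int((t+b)/2)
            print(c,n,np.round(r['rect']),r['p'],W[v,u].round(1))
E
```

```text
scene stop_head [248. 194. 279. 222.] 0.67 [568.7 -53.4 120.7]
scene stop_head [157. 217. 175. 248.] 0.5 [ 450.7 -236.2   35.8]
scene start_top [208. 226. 220. 235.] 0.57 [ 542.  -159.5   89.6]
scene console [142. 181. 328. 352.] 0.9 [ 642.8 -164.7   89.2]
side stop_head [271. 198. 286. 210.] 0.7 [558.5 -41.9 119.5]
side console [229. 174. 310. 251.] 0.8 [586.3 -58.6  78.1]
side console [204. 180. 225. 217.] 0.7 [ 763.  -119.2   67.4]
```

View pics/scene.png

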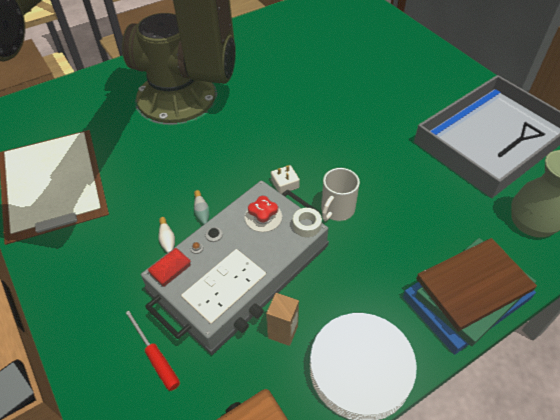

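The red stop head is at about (263,208), start button (213,233), label roll (307,221), mug (340,193). I'm moving above the head with the fingers shut to look closely with the wrist camera.

Emit:
step_arm(increments=[-0.8,0.5,-0.05,0,0,0,-0.8,0.5,-0.05,0,0,0,-0.8,0.5,-0.05,0,0,0,-0.8,0.5,-0.05,0,0,0,-0.8,0.5,-0.05,0,0,0,-0.8,0.5,-0.05,0,0,0,-0.8,0.5,-0.05,0,0,0,-0.8,0.5,-0.05,0,0,0,-0.8,0.5,-0.05,0,0,0,-0.8,0.5,-0.05,0,0,0,-0.8,0.5,-0.05,0,0,0,-0.8,0.5,-0.05,0,0,0,-0.8,0.5,-0.05,0,0,0,-0.8,0.5,-0.05,0,0,0,-0.8,0.5,-0.05,0,0,0,-0.8,0.5,-0.05,0,0,0,-0.8,0.5,-0.05,0,0,0,-0.8,0.5,-0.05,0,0,0,-0.8,0.5,-0.05,0,0,0,-0.8,0.5,-0.05,0,0,0], fingers=0, force=40)

```text
time: 2.12
eef_pos: [463.8, -217.4, 251.5]
ee_rot: [-3.142, 0.0, -2.686]
ft_force: [-0.1, -0.2, -0.0]
opening: 0.1
grasp_force: 0.0
```

Emit:
step_arm(increments=[-0.8,0.5,0,0,0,0,-0.8,0.5,0,0,0,0,-0.8,0.5,0,0,0,0,-0.8,0.5,0,0,0,0,-0.8,0.5,0,0,0,0,-0.8,0.5,0,0,0,0,0,0,0,0,0,0,0,0,0,0,0,0,0,0,0,0,0,0])

```text
time: 2.87
eef_pos: [523.0, -122.4, 251.4]
ee_rot: [-3.142, -0.0, -2.686]
ft_force: [0.0, 0.3, -0.0]
opening: -0.2
grasp_force: 0.0
```

```bash
cat > look.py <<'E'
from h import *
import sys
s=robot.state(); print(s['time'],s['eef_pos'].round(1),s['ee_rot'].round(4),s['joints'].round(2),s['ft_force'].round(2),s['opening'])
p=robot.camera_params('wrist'); im,d=robot.camera('wrist'); W=cloud('wrist',d,p)
np.savez('wrist.npz',im=im,d=d,W=W); cv2.imwrite(f'pics/{sys.argv[1]}.png',im[:,:,::-1])
print(p['xyz'],p['rotation'])
i=im.astype(int); red=(i[...,0]>110)&(i[...,1]<70)&(i[...,2]<70)&(d>0)
for z0,z1 in [(112,119),(119.5,126),(105,126)]:
    m=(red&(W[...,2]>z0)&(W[...,2]<z1)).astype(np.uint8)
    n,l,st,c=cv2.connectedComponentsWithStats(m)
    for k in np.argsort(-st[1:,4])[:2]+1: 
        q=W[l==k]; print(z0,z1,st[k],q.mean(0).round(1),q.min(0).round(1),q.max(0).round(1))
for n in ['stop_head','stop_lobe0','start_top','label_roll_mid']:
    for r in robot.search_frame(n,'wrist')[:4]:
        l,t,R,b=r['rect'];u,v=int((l+R)/2),int((t+b)/2)
        print(n,np.round(r['rect']),r['p'],W[v,u].round(1))
E
python3 look.py w1
```

```text
2.8667 [ 523.  -122.4  251.4] [-3.1416e+00 -1.0000e-04 -2.6856e+00] [ 0.14 -0.12 -0.04  0.   -1.66 -1.26] [ 0.01  0.26 -0.03] -0.18080817143822045
[ 463.37007061 -151.64497178  392.13547598] [ 2.87341019e+00 -5.03185428e-04  2.02793674e+00]
112 119 [ 306  239   51   51 1240] [556.  -49.9 116.2] [534.3 -78.3 112. ] [584.8 -21.9 119. ]
112 119 [319 267   2   3   4] [567.2 -57.9 118.8] [566.4 -59.  118.7] [568.3 -57.1 119. ]
119.5 126 [319 255  21  25 253] [562.9 -49.5 120.5] [550.  -60.2 119.5] [575.1 -39.7 122.2]
119.5 126 [314 271   6   6  11] [574.6 -57.8 119.7] [572.1 -60.8 119.5] [576.3 -54.7 120. ]
105 126 [ 306  238   51   52 1641] [557.1 -50.1 117. ] [534.2 -78.3 110.1] [584.8 -21.9 122.2]
stop_head [304. 234. 359. 290.] 0.95 [555.4 -51.8 119.8]
stop_head [167. 330. 192. 355.] 0.52 [ 758.1 -152.6   66.7]
start_top [230. 189. 249. 209.] 0.86 [ 545.5 -160.1   89.3]
```

View pics/w1.png

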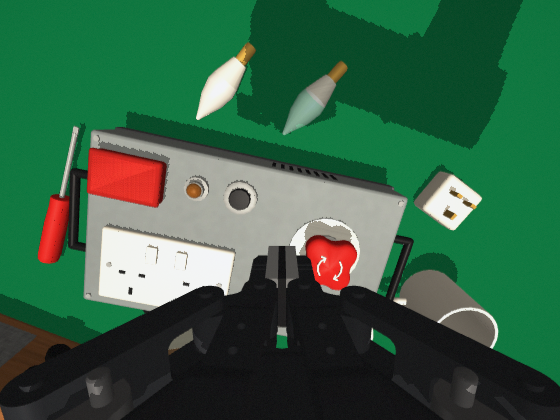

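The picture shows the head at (332,263), half hidden by the fingers; start button at (240,198). I'm moving on past it for a free view.

Emit:
step_arm(increments=[-0.8,0.4,0,0,0,0,-0.8,0.4,0,0,0,0,-0.8,0.4,0,0,0,0,-0.8,0.4,0,0,0,0,-0.8,0.4,0,0,0,0,-0.8,0.4,0,0,0,0,0,0,0,0,0,0,0,0,0,0,0,0,0,0,0,0,0,0])

```text
time: 3.87
eef_pos: [588.5, -36.3, 251.0]
ee_rot: [3.142, -0.001, -2.685]
ft_force: [0.5, -0.2, 0.7]
opening: -0.1
grasp_force: 0.0
```

```bash
python3 look.py w2
python3 - <<'E'
from h import *
im=np.load('wrist.npz')['im']; r=robot.search_frame('stop_head','wrist')[0]['rect']
l,t=int(r[0])-15,int(r[1])-15; c=im[max(t,0):int(r[3])+15,l:int(r[2])+15]
print(l,t,c.shape); cv2.imwrite('pics/c2.png',cv2.resize(c,None,fx=6,fy=6)[:,:,::-1])
E
```

```text
3.8667 [588.5 -36.3 251. ] [ 3.1415e+00 -7.0000e-04 -2.6851e+00] [ 0.28  0.02  0.1   0.   -1.65 -1.39] [ 0.49 -0.23  0.74] -0.1339833285813945
[528.91498242 -65.61475889 391.83749492] [ 2.87401553e+00 -6.06197609e-04  2.02846451e+00]
112 119 [ 251  139   61   60 1932] [561.3 -50.6 116.2] [535.1 -78.6 112. ] [590.6 -21.5 119. ]
112 119 [269 170   3   2   4] [566.9 -58.4 118.9] [566.  -59.  118.7] [567.7 -57.8 119. ]
119.5 126 [268 159  25  27 373] [563.4 -49.6 120.5] [549.5 -59.8 119.5] [579.6 -39.5 123. ]
119.5 126 [290 180   5   4   7] [567.2 -36.1 119.7] [564.9 -37.4 119.6] [569.  -35.  119.8]
105 126 [ 251  139   61   60 2503] [561.6 -50.5 117. ] [534.3 -78.6 107.8] [590.6 -21.5 123. ]
stop_head [252. 136. 313. 198.] 0.96 [559.  -50.1 120.4]
start_top [174.  87. 197. 116.] 0.74 [ 547.1 -158.8   88.9]
label_roll_mid [280. 225. 331. 279.] 0.82 [637.   17.4  77.7]
237 120 (93, 91, 3)
```

View pics/c2.png

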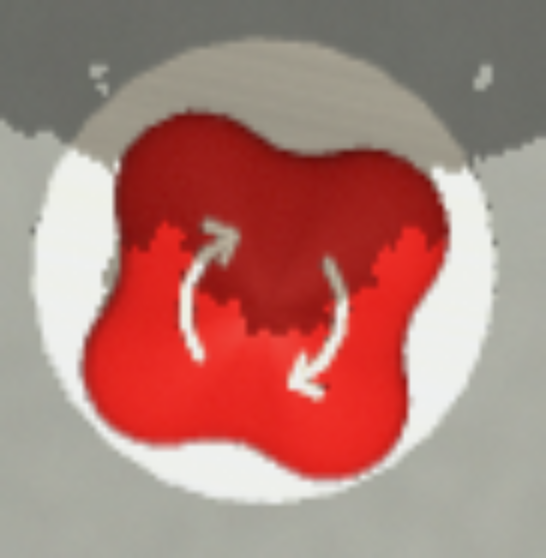

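The crop shows all four lobes clear; they lie near the diagonal. I fit the outline for centre and angle.

```bash
cat > fit.py <<'E'
from h import *
from scipy.optimize import least_squares
z=np.load('wrist.npz'); im=z['im'].astype(int); W=z['W']
def fit(zp,W=W,im=im,near=(563,-50)):
    p=robot.camera_params('wrist')
    hsv=cv2.cvtColor(im.astype(np.uint8),cv2.COLOR_RGB2HSV)
    m=((hsv[...,0]<8)|(hsv[...,0]>172))&(hsv[...,1]>170)&(hsv[...,2]>70)&(np.hypot(W[...,0]-near[0],W[...,1]-near[1])<45)
    m=cv2.morphologyEx(m.astype(np.uint8),cv2.MORPH_CLOSE,np.ones((5,5)))
    c=max(cv2.findContours(m,cv2.RETR_EXTERNAL,cv2.CHAIN_APPROX_NONE)[0],key=cv2.contourArea)[:,0,:]
    R=RM(p['rotation']); o=np.array(p['xyz'])
    d=np.c_[(c[:,0]-p['cx'])/p['fx'],(c[:,1]-p['cy'])/p['fy'],np.ones(len(c))]@R.T
    q=(o+d*((zp-o[2])/d[:,2])[:,None])[:,:2]
    def res(x):
        v=q-x[:2]; a=np.arctan2(v[:,1],v[:,0])-x[2]; a=(a+np.pi/4)%(np.pi/2)-np.pi/4
        # lobe circle outline; notch bounded at 23
        mr=19*np.cos(a)+np.sqrt(169-(19*np.sin(a)).clip(-12.99,12.99)**2)
        return np.hypot(*v.T)-np.maximum(mr,23)-x[3]
    best=min((least_squares(res,[*near,a,0]) for a in np.arange(0,1.5,.3)),key=lambda r:r.cost)
    x=best.x; return x[:2].round(1),np.degrees(x[2])%90,x[3].round(2),np.sqrt(np.mean(best.fun**2)).round(2)
if __name__=='__main__':
    for zp in (108,114,118): print(zp,fit(zp))
    V=W.reshape(-1,3); s=np.hypot(V[:,0]-563,V[:,1]+50)
    k=(s>45)&(s<60); print('unit top z',np.median(V[k,2]))
    k=(s<3); print('dome z',V[k,2].mean(),V[k,2].max())
    # roll / white disc
    k=(V[:,2]>95)&(V[:,2]<112)&(s>45)&(s<150); print('roll',V[k].mean(0),V[k].min(0),V[k].max(0))
    k=(s<45)&(V[:,2]>76)&(V[:,2]<90); i=im.reshape(-1,3)
E
python3 fit.py
```

```text
108 (array([563. , -50.3]), np.float64(58.891199258655234), np.float64(-0.68), np.float64(0.5))
114 (array([562.2, -50.7]), np.float64(58.895840110652145), np.float64(-1.26), np.float64(0.53))
118 (array([561.7, -50.9]), np.float64(58.898941450900445), np.float64(-1.64), np.float64(0.55))
unit top z 329.61195956353913
dome z 121.21990191103083 122.92571745815712
roll [621.25079809  16.61316898 103.27596994] [603.57782984 -15.67258323  95.00930508] [652.46525116  42.98793162 106.27030686]
```

Emit:
step_arm(increments=[0.25,-0.01,0.7,0,0,0,0.25,-0.01,0.7,0,0,0,0.25,-0.01,0.7,0,0,0,0.25,-0.01,0.7,0,0,0,0.25,-0.01,0.7,0,0,0,0.25,-0.01,0.7,0,0,0,0,0,0.7,0,0,0,0,0,0.7,0,0,0,0,0,0.3,0,0,0,0,0,0,0,0,0,0,0,0,0,0,0,0,0,0,0,0,0])

```text
time: 5.17
eef_pos: [562.4, -51.2, 134.5]
ee_rot: [-3.141, 0.001, -2.686]
ft_force: [-0.2, 0.0, 0.4]
opening: -0.3
grasp_force: 0.0
```

Run:
```python
from h import *
s=robot.state(); print(s['eef_pos'],s['ee_rot'])
im,d=robot.camera('wrist');p=robot.camera_params('wrist');W=cloud('wrist',d,p)
cv2.imwrite('pics/w3.png',im[:,:,::-1])
R=RM(s['ee_rot']); T=(W-s['eef_pos'])@R
for a,b in [(-3,0),(-5,-2),(-10,-5),(-20,-10),(-30,-20)]:
    m=(d>0)&(T[...,2]>a)&(T[...,2]<b)&(abs(T[...,0])<40)&(abs(T[...,1])<40)&(d<200)
    if m.any(): print(a,b,m.sum(),T[m].min(0).round(1),T[m].max(0).round(1),np.percentile(T[m],[3,97],axis=0).round(1).tolist())
```

```text
[562.36757146 -51.1782077  134.5177642 ] [-3.14087050e+00  1.40163078e-03 -2.68583931e+00]
-3 0 18 [ 9.6 -6.  -3. ] [10.3  5.9 -1.6] [[9.7, -5.5, -2.8], [10.2, 5.6, -1.7]]
-5 -2 59 [ 5.8 -6.4 -4.9] [10.7  9.7 -2.2] [[9.6, -6.0, -4.9], [10.6, 6.8, -2.3]]
-10 -5 210 [  5.6 -13.4 -10. ] [10.8 13.2 -5.1] [[5.9, -11.9, -9.9], [10.6, 12.1, -5.3]]
-20 -10 548 [  5.2 -13.4 -20. ] [ 10.9  13.9 -10.1] [[5.6, -12.6, -19.6], [10.6, 13.0, -10.5]]
-30 -20 582 [  5.5 -13.4 -30. ] [ 11.   13.7 -20. ] [[5.9, -12.7, -29.6], [10.7, 13.0, -20.4]]
```

View pics/w3.png

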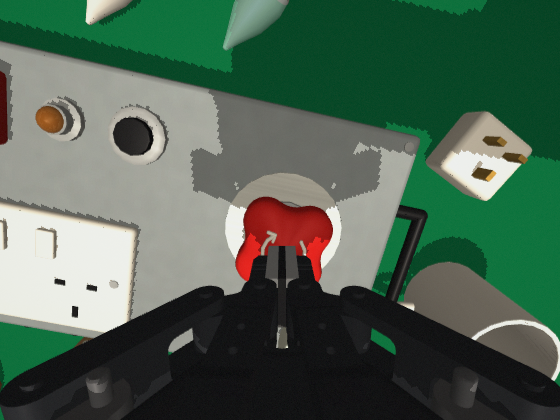

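The picture shows the tip standing over the head (about (285,240)), start button free at (137,135). Pressing down slowly now.

Emit:
step_arm(increments=[0,0,0.25,0,0,0,0,0,0.25,0,0,0,0,0,0.1,0,0,0,0,0,0.1,0,0,0,0,0,0.1,0,0,0,0,0,0.1,0,0,0,0,0,0.1,0,0,0,0,0,0,0,0,0,0,0,0,0,0,0])

```text
time: 5.97
eef_pos: [562.4, -51.1, 115.0]
ee_rot: [-3.14, 0.002, -2.685]
ft_force: [-1.1, 1.2, 7.4]
opening: 0.3
grasp_force: 3.8
```

Emit:
step_arm(increments=[0,0,0.05,0,0,0,0,0,0.05,0,0,0,0,0,0,0,0,0,0,0,0,0,0,0])

```text
time: 6.3
eef_pos: [562.4, -51.1, 112.7]
ee_rot: [-3.141, 0.002, -2.685]
ft_force: [-0.9, 1.2, 6.9]
opening: 0.3
grasp_force: 3.1
```

Emit:
step_arm(increments=[0,0,0.05,0,0,0,0,0,0,0,0,0,0,0,0,0,0,0])

```text
time: 6.55
eef_pos: [562.4, -51.1, 112.2]
ee_rot: [-3.14, 0.002, -2.685]
ft_force: [-2.8, 1.9, 9.4]
opening: -0.2
grasp_force: 4.4
```

Emit:
step_arm(increments=[0,0,0.03,0,0,0,0,0,0,0,0,0,0,0,0,0,0,0])

```text
time: 6.8
eef_pos: [562.4, -51.1, 111.7]
ee_rot: [-3.14, 0.002, -2.685]
ft_force: [-2.2, 1.3, 7.9]
opening: 0.1
grasp_force: 4.5
```

Emit:
step_arm(increments=[0,0,0.05,0,0,0,0,0,0.05,0,0,0,0,0,0,0,0,0,0,0,0,0,0,0])

```text
time: 7.13
eef_pos: [562.5, -51.1, 110.1]
ee_rot: [-3.14, 0.002, -2.685]
ft_force: [-3.1, 1.3, 10.8]
opening: 0.0
grasp_force: 5.2
```

Emit:
step_arm(increments=[0,0,-0.5,0,0,0,0,0,-0.8,0,0,0,-0.4,0,-0.9,0,0,0,-0.4,0,-0.9,0,0,0,-0.4,0,-0.9,0,0,0,-0.4,0,-0.9,0,0,0,-0.4,0,-0.9,0,0,0,0,0,-0.2,0,0,0,0,0,0,0,0,0,0,0,0,0,0,0,0,0,0,0,0,0,0,0,0,0,0,0])

```text
time: 8.13
eef_pos: [597.1, -33.6, 226.4]
ee_rot: [3.141, -0.002, -2.686]
ft_force: [0.1, 0.2, -0.2]
opening: 0.2
grasp_force: 0.0
```

```bash
python3 look.py w4
python3 - <<'E'
from fit import *
for zp in (97,103.5): print(fit(zp))
V=W.reshape(-1,3); s=np.hypot(V[:,0]-562.4,V[:,1]+50.5); print(np.sort(V[s<4,2])[[0,-1]],s.min())
E
```

```text
8.1333 [597.1 -33.6 226.4] [ 3.1408e+00 -1.9000e-03 -2.6859e+00] [ 0.28  0.04  0.07 -0.   -1.61 -1.39] [ 0.09  0.23 -0.18] 0.1778056973575382
[537.7378235  -62.85624051 367.30074853] [ 2.87515547e+00 -1.36158639e-03  2.02767859e+00]
112 119 [279 162   1   1   1] [563.  -52.4 112.2] [563.  -52.4 112.2] [563.  -52.4 112.2]
112 119 [280 169   1   1   1] [568.  -49.  112.2] [568.  -49.  112.2] [568.  -49.  112.2]
105 126 [ 253  132   60   61 2151] [562.6 -49.9 107.6] [537.6 -75.3 105. ] [589.7 -23.9 112.2]
105 126 [263 134   2   2   2] [548.7 -74.  105.5] [548.2 -74.3 105.5] [549.3 -73.8 105.6]
stop_head [250. 128. 315. 191.] 0.72 [560.  -51.1 108.9]
stop_lobe0 [251. 128. 318. 195.] 0.4 [560.5 -48.9 111.3]
start_top [163.  77. 190. 100.] 0.75 [ 547.5 -159.3   89. ]
start_top [280. 224. 343. 283.] 0.27 [636.4  20.3  77.4]
label_roll_mid [280. 225. 340. 283.] 0.69 [636.2  18.9  79.1]
(array([564.1, -49.5]), np.float64(59.044510446195794), np.float64(-0.49), np.float64(0.46))
(array([563.4, -49.8]), np.float64(59.108412557840225), np.float64(-1.15), np.float64(0.49))
[108.28991763 112.15502579] 0.38381157875833893
```

It stays latched by itself (dome top at 112 mm). Going to the lobe nearest the robot, on its counter-clockwise side.

Emit:
step_arm(increments=[0.79,0.16,0.4,0,0,0,0.79,0.16,0.8,0,0,0,0.79,0.16,0.8,0,0,0,0.79,0.16,0.8,0,0,0,0.79,0.16,0.8,0,0,0,0,0,0.8,0,0,-0.78,0,0,0.6,0,0,-0.78,0,0,0,0,0,0,0,0,0,0,0,0,0,0,0,0,0,0])

```text
time: 9.22
eef_pos: [520.3, -53.9, 128.8]
ee_rot: [-3.141, 0.001, -2.551]
ft_force: [0.2, 0.6, 0.1]
opening: -0.0
grasp_force: 0.0
```

Emit:
step_arm(increments=[0.05,0,0.5,0,0,0,0,0,0.5,0,0,0,0,0,0.5,0,0,0,0,0,0.3,0,0,0,0,0,0,0,0,0,0,0,0,0,0,0])

```text
time: 9.72
eef_pos: [518.7, -54.6, 91.1]
ee_rot: [3.141, -0.001, -2.55]
ft_force: [-0.3, 0.3, 0.3]
opening: -0.3
grasp_force: 0.0
```

Emit:
step_arm(increments=[-0.1,0,-0.06,0,0,0,-0.1,0,0,0,0,0,-0.1,0,0,0,0,0,-0.05,0,0,0,0,0,0,0,0,0,0,0,0,0,0,0,0,0])

```text
time: 10.22
eef_pos: [524.8, -50.7, 93.1]
ee_rot: [-3.141, -0.0, -2.55]
ft_force: [-1.3, -1.1, 1.7]
opening: 0.1
grasp_force: 0.9
```

Emit:
step_arm(increments=[-0.1,0.136,0,0,0,1,-0.1,0.136,0,0,0,1,-0.1,0.136,0,0,0,1,0,0,0,0,0,0,0,0,0,0,0,0])

```text
time: 10.63
eef_pos: [525.9, -40.7, 93.0]
ee_rot: [-3.141, -0.0, -2.809]
ft_force: [-2.5, -1.9, 2.8]
opening: 0.2
grasp_force: 1.3
```

Emit:
step_arm(increments=[-0.1,0.136,0,0,0,1,-0.1,0.136,0,0,0,1,-0.1,0.136,0,0,0,1,-0.1,0.136,0,0,0,1,0,0,0,0,0,0,0,0,0,0,0,0])

```text
time: 11.13
eef_pos: [531.0, -28.6, 93.0]
ee_rot: [-3.141, -0.002, 3.125]
ft_force: [-6.4, -0.8, 4.3]
opening: -0.3
grasp_force: 3.1
```

Emit:
step_arm(increments=[-0.1,0.136,0,0,0,1,0,0,0,0,0,0,0,0,0,0,0,0])

```text
time: 11.38
eef_pos: [533.0, -25.9, 93.0]
ee_rot: [-3.141, -0.002, 3.038]
ft_force: [-5.9, -0.5, 4.2]
opening: 0.4
grasp_force: 3.1
```

Emit:
step_arm(increments=[-0.06,0.08,0,0,0,0.6,0,0,0,0,0,0,0,0,0,0,0,0,0,0,0,0,0,0])

```text
time: 11.72
eef_pos: [534.3, -24.4, 93.0]
ee_rot: [-3.141, -0.002, 2.986]
ft_force: [-6.4, 0.5, 5.2]
opening: 0.0
grasp_force: 3.2
```

Run:
```python
from h import *
for c in ['scene','side']:
    p=robot.camera_params(c); im,d=robot.camera(c); W=cloud(c,d,p)
    i=im.astype(int); m=(i[...,0]>90)&(i[...,1]<70)&(i[...,2]<70)&(np.hypot(W[...,0]-562.5,W[...,1]+50)<36)&(W[...,2]>80)
    print(c,m.sum(),np.sort(W[m][:,2])[-8:].round(1))
    if c=='scene': cv2.imwrite('pics/s5.png',cv2.resize(im[150:270,190:350],None,fx=4,fy=4)[:,:,::-1])
```

```text
scene 352 [122.1 122.2 122.4 122.7 123.  123.6 124.4 124.6]
side 13 [105.7 106.5 107.  107.4 108.8 109.  109.6 110.1]
```

View pics/s5.png

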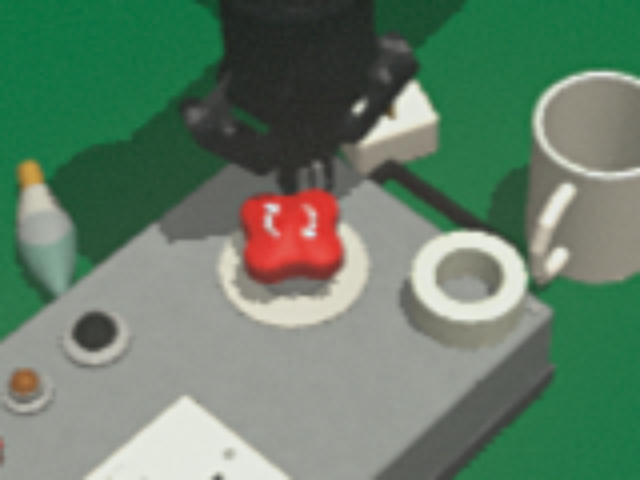

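The stop head stands out at z≈123 with the fingertip still behind the lobe at (310,180). Reversing the arc to let it turn back, then backing off.

Emit:
step_arm(increments=[0.1,-0.144,0,0,0,-1,0.1,-0.144,0,0,0,-1,0.1,-0.144,0,0,0,-1,0.1,-0.144,0,0,0,-1,0.1,-0.144,0,0,0,-1,0.1,-0.144,0,0,0,-1,0.1,-0.144,0,0,0,-1,0.1,-0.144,0,0,0,-1,0.1,-0.06,0,0,0,-0.6,0.2,0.05,0,0,0,0,0.2,0.2,0,0,0,0,0.2,0.2,0,0,0,0,0,0,0,0,0,0])

```text
time: 12.9
eef_pos: [506.1, -49.7, 92.9]
ee_rot: [3.141, 0.001, -2.55]
ft_force: [1.1, -1.0, 0.5]
opening: 0.3
grasp_force: 0.0
```

Emit:
step_arm(increments=[0,0,-0.5,0,0,0,0,0,-0.8,0,0,0,0,0,-0.9,0,0,0,-0.9,0,-0.9,0,0,0,-0.9,0,-0.9,0,0,0,-0.9,0,-0.9,0,0,0,-0.9,0,-0.9,0,0,0,-0.9,-0.4,-0.9,0,0,0,-0.7,-0.4,0,0,0,0,0,0,0,0,0,0,0,0,0,0,0,0,0,0,0,0,0,0])

```text
time: 13.9
eef_pos: [601.8, -5.4, 226.8]
ee_rot: [3.141, -0.001, -2.55]
ft_force: [-0.7, -0.7, 0.5]
opening: 0.1
grasp_force: 0.0
```

```bash
python3 look.py w6
python3 - <<'E'
from fit import *
for zp in (108,114): print(fit(zp))
V=W.reshape(-1,3); s=np.hypot(V[:,0]-562.4,V[:,1]+50.5); print(np.sort(V[s<4,2])[[0,-1]],s.min())
E
```

```text
13.9 [601.8  -5.4 226.8] [ 3.1413e+00 -5.0000e-04 -2.5497e+00] [ 0.32  0.05  0.08 -0.   -1.61 -1.3 ] [-0.67 -0.66  0.53] 0.0966200254717091
[546.7509986  -42.5226092  367.62090633] [ 2.87377586e+00 -8.67072058e-04  2.16387835e+00]
112 119 [ 228  103   71   72 2522] [561.9 -50.  116.2] [534.9 -78.2 112. ] [591.3 -21.4 119. ]
112 119 [272 154   1   2   2] [568.3 -37.1 118.8] [568.  -37.3 118.7] [568.7 -36.9 118.9]
119.5 126 [250 123  26  34 491] [563.2 -49.7 120.6] [550.6 -60.2 119.5] [577.5 -39.6 123. ]
119.5 126 [276 130   5   7  11] [551.4 -42.7 120.1] [549.9 -45.1 119.6] [552.9 -40.3 120.8]
105 126 [ 228  103   72   72 3281] [562.  -49.9 117. ] [534.5 -78.2 110. ] [591.3 -21.4 123. ]
stop_head [333. 205. 457. 301.] 0.63 [594.4 169.3   3.4]
stop_head [228.  99. 300. 175.] 0.62 [560.2 -50.1 120.1]
stop_lobe0 [  2.   2. 375. 255.] 0.26 [ 595.4 -114.7   77. ]
start_top [153.  36. 178.  63.] 0.91 [ 548.2 -159.2   88.7]
label_roll_mid [250. 208. 313. 256.] 0.91 [630.5  13.6  79.4]
(array([563.2, -50. ]), np.float64(58.86766360874376), np.float64(-0.69), np.float64(0.48))
(array([562.8, -49.8]), np.float64(58.87895662189916), np.float64(-1.32), np.float64(0.51))
[119.41409763 123.02179735] 0.07406452748881934
```

View pics/w6.png

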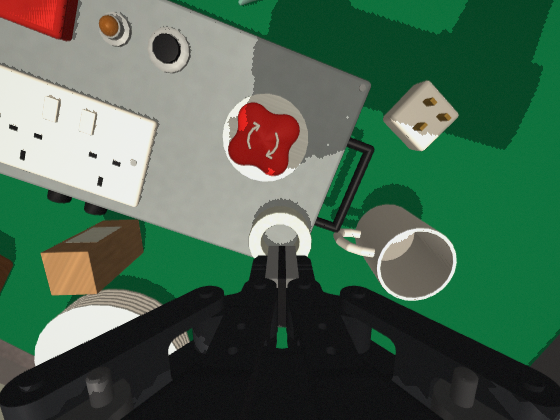

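The head at (263,138) is sprung out (top at 123 mm) and back at its first angle (58.9°). The roll, mug and start button are where they were, and the arm is clear of everything.

```bash
python3 -c "from rig import robot; print(robot.hand_in())"
```

```text
the job is handed in; nothing more can be done
None
```

The emergency stop was pressed until it latched and stayed in with the hand off. Pushing one lobe clockwise then released it, and it is sprung right out and back at its rest angle. The job was handed in at about 14 s, with nothing else touched.

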